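# Tap the film carrier onto the light panel's centre line

### The arm

A 7-joint arm with a two-finger parallel gripper is mounted at the origin on the work surface. World frame = base frame: x ahead of the robot, y to its left, z up, the work surface at z = 0. Lengths are in m, angles in rad, forces in N, time in s.
With the tool pointing down it reaches from about 0.375 to 0.925 m from the base axis. Payload 3.1 kg.
Tool frame: the origin (TCP) lies between the finger pads; the fingertips stand robot.tips_ahead ahead of it and the grasp point (between the pads) lies 5 mm behind it (robot.tips_ahead is the distance from the TCP to the fingertips, in m); z points along the fingers, y is the direction in which the jaws open and shut (so a half turn about z gives the same grasp; the last joint's range is limited). The gripper opens to 85 mm and grips with 20 to 120 N. Pads are 22 mm wide; open, the fingers measure 114 mm over their backs; the gripper's body (76 mm by 85 mm) begins 54 mm behind the grasp point. The pads swing forward as they close: fully open they stand 13 mm farther back than shut.
Start: joints at [1.003, 0.383, 0.044, 1.598, -0.018, 1.161, -0.05], TCP at [0.294, -0.58, 0.245] pointing down, gripper open.
Joint ranges: [-2.61, 2.61], [-0.41, 2.15], [-1.48, 1.57], [0, 2.5], [-1.57, 4.71], [0.05, 1.97], [-2.85, 2.85]. Speed limits (rad/s): [2.79, 2.79, 3.14, 3.14, 3.14, 3.14, 3.14].

### API

Orientations are given as a rotation vector (axis times angle).
In Python, from rig import robot gives the robot as it stands.
- The arm moves only by the tool arm_command, never from a script. Its argument "commands" is one flat list of numbers, 5 for each row, row after row: the opening, from 0 (shut) to 1 (fully open), then the shift along the tool's x, y, z in cm, then the turn about the tool's z in rad. In form: [gripper, dx, dy, dz, spin, gripper, dx, dy, dz, spin, ...]. A call has 1 to 20 rows; each row shifts and turns the commanded pose from where the row before left it, along the tool's axes as they then stand; what a row does not reach is not made up. A row lasts 1/10 s, in which the tool goes at most 50 mm and 8.59 degrees, less where a joint would pass 70% of its speed; a pose out of reach is approached as far as the arm can. A call with a gripper value outside its range is refused whole. The fingers move at their own pace and stop on an object; "grip_force" is the grip in N (left out, the last holds). Time passes only in rows, so rows that do not move let the fingers close. It gives the time, the measured TCP pose, the force and the opening at its end, in the units of the state.
- robot.sense(): the state, without advancing time (a new reading comes with each control period).
- robot.camera(name): name is "side" or "top" or "wrist"; returns (picture, depth): 400x640x3 uint8, blue, green, red; 400x640 float32, m along the optical axis (not along the pixel's ray), 0 where there is no reading.
- robot.calibration(name): a dict with "intrinsics" (3x3 intrinsics, pixels), "origin" and "rotation" of the camera in the world. Camera axes: x right, y down, z forward; pixel columns grow to the right and rows downward; lengths in m; the calibration is good to about 2 mm. The wrist camera is an equidistant fisheye: a pixel r from the principal point sees the ray r / f radians off the axis. A picture is of the moment at which its call begins: read the wrist's pose just before it. calibration takes no time and is no camera call; for the wrist camera it gives the pose at the moment of the call.
- robot.finish_job(): hands the job in, once; it reports no verdict.
The state is a dict: "t": time; "qpos": joint angles; "dq": joint speeds; "joint_efforts": joint torques, N m; "tcp_pos": TCP position; "ee_rot": TCP orientation; "wrist_force": force on the tool from outside, world axes, zero at the start; "wrist_torque": the same for the moment, N m; "gripper_width": finger opening in m.
Only numpy, scipy, OpenCV 4.12 (cv2) and the standard library are available. Lean on these libraries where they do the work, as an engineer would, in place of code of your own. Each camera call takes 0.05 s, during which the arm holds its last target. There are 200 camera calls.

### The job

On the light panel, tap the skewed aluminium film carrier gently from one side and the other until it sits square and centred on the panel's red centre line, sliding it on its feet without lifting it, with never more than 8 N on it; the panel floats on soft mounts and springs back sideways when you let go, so it is where the carrier lies after you back off that counts. Then, with the carrier left alone, press the green lamp button fully down, using no more than 25 N, and let go. Do not lean on the glass, and do not disturb the blower, the film canister or the loupe.

Things in the scene. Friction and masses are not known exactly. Their poses are not given: they have to be found in the camera images.
- panel_mark (a point): Middle of the red centre line (3 mm wide) on the white top glass of the light panel, 37.5 mm above the table. x along the line, y across it, z up. The panel, on an orange foot frame 330 x 290 mm, floats on soft mounts: it yields only along this y, 1 mm per 0.28 N of sideways push (stops at 30 mm), and springs back to the same place when let go; it does not yield otherwise.
- carrier: Loose aluminium film carrier 170 (its x) x 90 (its y) x 25 mm high, dark top, about 0.7 kg (varies). Origin: centre of its underside, on the glass. Flat side walls from 4 to 25 mm up, 45 mm off its centreline; rubber feet under it at 50 mm along, 30 mm across. Starts turned 0.14 to 0.24 rad counter-clockwise to the line. Slides at 1 to 6.5 N; pushed near one end, the other end hardly moves.
- carrier_far (a point): Centre of the carrier's far end (+x end, 85 mm from its origin), at the bottom of its feet; a red 3 mm pointer on the end wall and top edge marks it. Should lie over the centre line.
- carrier_near (a point): Centre of the carrier's near end (-x end, 85 mm from its origin), as carrier_far.
- lamp (a joint): Travel of the green round lamp push button, m: 0 up, 0.006 fully down; spring, about 5 N at full travel. Its stop is hard.
- lamp_top (a point): Centre of the top face of the green lamp button, 32 mm across, in a small black housing that stands alone on the table left or right of the panel; pressed straight down.
- blower: Black rubber dust blower standing upright, 62 mm across, 95 mm high, origin at its underside. Leave alone.
- canister: Black film canister with grey lid, 35 mm across, 54 mm high, origin at its underside. Leave alone.
- loupe: Clear and black loupe, 48 mm across, 52 mm high, origin at its underside. Leave alone.
- panel: The light panel itself, 300 x 250 x 17.5 mm; origin at the centre of its underside, axes as panel_mark. Keep off its glass.
Not all that is in view belongs to the job. Leave any blue look-alike of the part that bears lamp alone. There is more than one size of the carrier; the one meant has the size given above.

How it is judged:
On the way, in this order (a step that is already met when the one before it is completed fails the run):
1. carrier square and centred on the line, sprung back and untouched (y of carrier_near in the frame of panel_mark between -0.003 and 0.003 m and y of carrier_far in the frame of panel_mark between -0.003 and 0.003 m and x of carrier in the frame of panel_mark between -0.02 and 0.02 m and linear speed of carrier below 0.01 m/s and contact force between the fingers and carrier below 0.2 N and z of carrier in the frame of panel_mark between -0.003 and 0.003 m), for 0.3 s.
2. lamp button pressed fully down (value of joint lamp above 0.0045 m), for 0.05 s.
At the end, for the whole second after the job is handed in: Both ends of the carrier lie within 3 mm of the panel's centre line, it is within 20 mm of the middle along the line, standing on the glass, at rest and untouched, after which the lamp button was pressed down past 4.5 mm and has come up again (all of step 1 and value of joint lamp below 0.002 m).
It fails at once if carrier pushed with more than 8 N (contact force between any of the fingers, the arm and carrier above 8 N).
It fails at once if carrier lifted or tipped (z of carrier in the frame of panel_mark above 0.008 m or angle between carrier's own z axis and vertical above 0.1 rad).
It fails at once if leaning on the panel's glass (over 3 N) (contact force between the fingers and panel above 3 N).
It fails at once if lamp button pressed with more than 25 N (contact force between the fingers and lamp above 25 N).
It fails at once if a bystander moved more than 15 mm (distance of any of blower, canister, loupe from where it was at the start of the episode above 0.015 m).
It also fails if it takes over 64 s, if anything falls off the work surface, if the arm or the gripper's body presses on something with over 40 N, if the wrist force passes 120 N, or if a joint passes its speed limit or range.

## Working session

There is one attempt and no reset: what is moved stays moved. The work goes in short steps, Python scripts to look and compute and a tool call to move; the robot and the scene stay as the last step left them, time stands still between calls to the robot, and variables do not carry over. Pictures are saved under pics/ and viewed, about 8 in all and at most 12, crops included, and the job is handed in when it is done.

Besides the shell and the picture viewer there is one more tool, called after "Request:" as name(argument=value, ...) on one line, values as JSON. arm_command: Moves the arm, as the interface text tells. Its arguments: {"type":"object","properties":{"commands":{"type":"array"},"grip_force":{"type":"number"}},"required":["commands"]}

```bash
ls; mkdir -p pics; python3 - <<'E'
from rig import robot
import cv2,numpy as np
s=robot.sense()
print({k:np.round(v,4) for k,v in s.items()}, robot.tips_ahead)
for n in("top","side"):
    p,d=robot.camera(n); cv2.imwrite(f"pics/{n}0.png",p); np.save(f"pics/{n}0.npy",d)
    c=robot.calibration(n); print(n,{k:np.round(v,4).tolist() for k,v in c.items()})
E
```

```text
pics
{'t': np.float64(0.0), 'qpos': array([ 1.0032,  0.3838,  0.0439,  1.5996, -0.0179,  1.1612, -0.0499]), 'dq': array([ 0.0001,  0.0003, -0.0003, -0.0005,  0.0015, -0.0009,  0.0006]), 'joint_efforts': array([ 3.00000e-04, -4.33464e+01,  1.02470e+00, -2.49518e+01,
        1.06000e-02,  1.14000e-02,  0.00000e+00]), 'tcp_pos': array([ 0.2938, -0.5788,  0.2439]), 'ee_rot': array([-3.0529e+00, -7.3070e-01,  1.1000e-03]), 'wrist_force': array([ 0.2676, -0.2751,  0.025 ]), 'wrist_torque': array([-0.0005, -0.0135, -0.0038]), 'gripper_width': np.float64(0.0852)} 0.014
top {'intrinsics': [[404.6772, 0.0, 310.2056], [0.0, 404.6772, 193.552], [0.0, 0.0, 1.0]], 'origin': [0.4509, 0.0274, 0.9531], 'rotation': [-2.1644, 2.1868, -0.1134]}
side {'intrinsics': [[484.8669, 0.0, 313.7609], [0.0, 484.8669, 205.7659], [0.0, 0.0, 1.0]], 'origin': [0.3706, 0.9019, 0.9846], 'rotation': [-0.3286, 2.8165, -1.1729]}
```

View pics/top0.png

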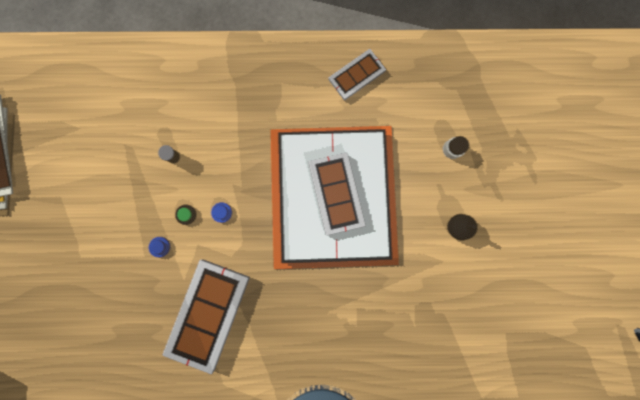

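View pics/side0.png

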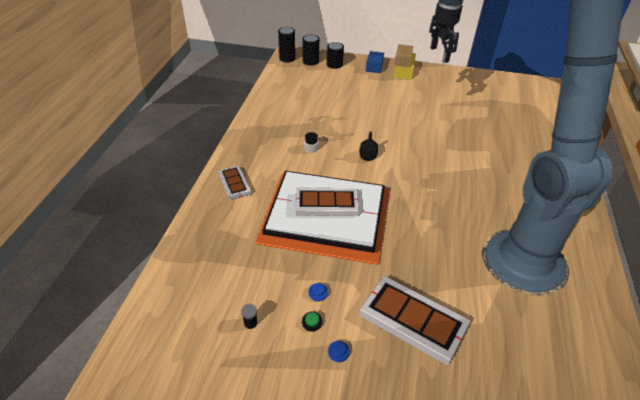

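The top view shows the panel at (335,197) with a carrier on it at (337,190). Carriers that could be mistaken for it are the small one at (359,76) and the large one at (205,315), both off the panel. The green button is at (185,214), with blue look-alikes at (221,212) and (159,247). The canister is at (169,154), the loupe at (457,148) and the blower at (462,228). I choose the carrier on the panel and the green button, and will check both in a crop.

```bash
cat > h.py <<'E'
from rig import robot
import cv2,numpy as np
from scipy.spatial.transform import Rotation as R
def rays(cal,px,fish=False):
    K=cal["intrinsics"];px=np.atleast_2d(np.asarray(px,float))
    x=(px[:,0]-K[0,2])/K[0,0];y=(px[:,1]-K[1,2])/K[1,1]
    if fish:
        r=np.hypot(x,y)+1e-12;v=np.c_[x/r*np.sin(r),y/r*np.sin(r),np.cos(r)]
    else: v=np.c_[x,y,np.ones_like(x)]
    rot=np.asarray(cal["rotation"])
    M=rot if rot.shape==(3,3) else R.from_rotvec(rot).as_matrix()
    return v@M.T
def onplane(cal,px,z,fish=False):
    v=rays(cal,px,fish);o=np.asarray(cal["origin"])
    return (o+v*((z-o[2])/v[:,2])[:,None])[:,:2]
E
python3 - <<'E'
from h import *
p=cv2.imread("pics/top0.png")
a=cv2.resize(p[115:280,260:410],None,fx=3.6,fy=3.6,interpolation=cv2.INTER_CUBIC)
b=cv2.resize(p[140:265,140:240],None,fx=2.4,fy=2.4,interpolation=cv2.INTER_CUBIC)
b=cv2.copyMakeBorder(b,0,a.shape[0]-b.shape[0],0,0,cv2.BORDER_CONSTANT)
cv2.imwrite("pics/c0.png",np.hstack([a,b]))
c=robot.calibration("top")
for n,px,z in[("mark far",(332.7,135),.0375),("mark near",(337,250),.0375),("lamp",(185,214),.03),("blueR",(221,212),.03),("can",(169,153),.05),("loupe",(457,146),.05),("blower",(462,227),.05),("bigtop",(205,262),.03)]: print(n,onplane(c,px,z).round(4))
s=robot.calibration("side"); print("lamp side",[onplane(s,(312,320),z).round(4) for z in(.02,.03,.04)])
w=robot.calibration("wrist"); print(w, robot.sense()["tcp_pos"])
E
```

```text
mark far [[ 0.6746 -0.0335]]
mark near [[ 0.4116 -0.0389]]
lamp [[0.4962 0.3052]]
blueR [[0.4999 0.2235]]
can [[0.6334 0.3379]]
loupe [[ 0.6435 -0.315 ]]
blower [[ 0.4599 -0.3178]]
bigtop [[0.3877 0.2582]]
lamp side [array([[0.4949, 0.3152]]), array([[0.4936, 0.3213]]), array([[0.4924, 0.3274]])]
{'intrinsics': array([[309.70691629,   0.        , 316.19543244],
       [  0.        , 309.70691629, 200.89161812],
       [  0.        ,   0.        ,   1.        ]]), 'origin': array([ 0.35573896, -0.5471782 ,  0.37277148]), 'rotation': array([ 2.46825016, -1.51485115, -0.21740645])} [ 0.2938645  -0.57882225  0.24400358]
```

View pics/c0.png

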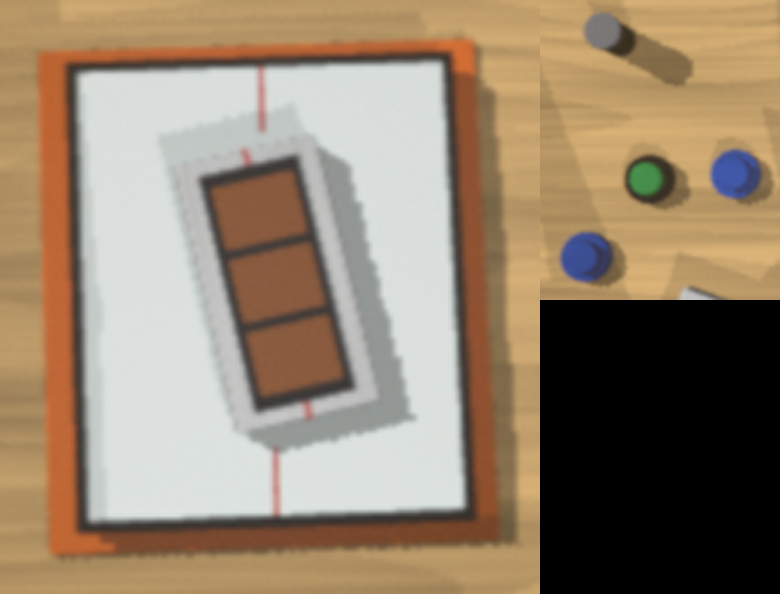

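The crop confirms the choice. The panel carrier has red pointers at far (248,156) and near (309,410). The red line runs (262,65–130) and (276,450–515), so the far end is left of the line and the near end is right. The button is green in a black housing. Next I go to a viewpoint above the panel.

Request:
arm_command(commands=[0,0,0,0,0.15,0,0,0,0,0.15,0,0,0,0,0.15,0,1.2,-3.6,-0.3,0,0,1.2,-3.6,-0.3,0,0,1.2,-3.6,-0.3,0,0,1.2,-3.6,-0.3,0,0,1.2,-3.6,-0.3,0,0,1.2,-3.6,-0.3,0,0,1.2,-3.6,-0.3,0,0,1.2,-3.6,-0.3,0,0,1.2,-3.6,-0.3,0,0,1.2,-3.6,-0.3,0,0,1.2,-3.6,-0.3,0,0,1.2,-3.6,-0.3,0,0,1.2,-3.6,-0.3,0,0,1.2,-3.6,-0.3,0,0,0,-3.6,-0.3,0,0,0,0,0,0])

```text
t: 2.0
tcp_pos: [0.4517, -0.0299, 0.2905]
ee_rot: [-3.139, -0.048, -0.001]
wrist_force: [0.0, -0.3, -0.0]
gripper_width: -0.0001
```

```bash
python3 - <<'E'
from h import *
s=robot.sense(); print({k:np.round(s[k],4) for k in("t","tcp_pos","ee_rot","wrist_force","gripper_width")})
c=robot.calibration("wrist"); print(c["origin"],c["rotation"])
p,d=robot.camera("wrist"); cv2.imwrite("pics/w1.png",p); np.save("pics/w1.npy",d)
E
```

```text
{'t': np.float64(2.0), 'tcp_pos': array([ 0.4517, -0.0299,  0.2905]), 'ee_rot': array([-3.1391e+00, -4.7500e-02, -7.0000e-04]), 'wrist_force': array([ 0.0294, -0.3346, -0.0029]), 'gripper_width': np.float64(-0.0001)}
[ 0.52095227 -0.02810109  0.41936669] [ 2.10191339 -2.0391847  -0.29087994]
```

View pics/w1.png

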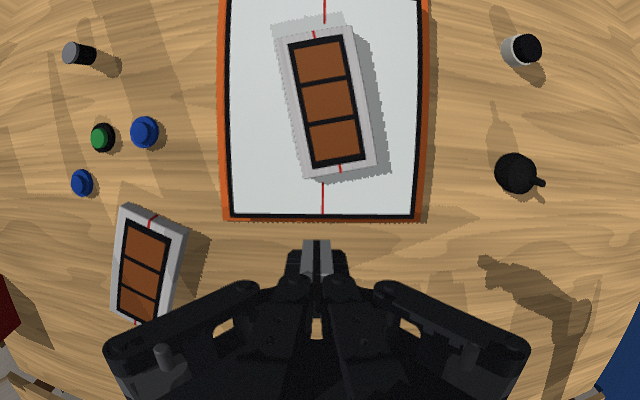

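The wrist view shows the line at (325,10) and (323,197), and the pointers at far (314,34) and near (341,168). I'll measure them with a red mask.

```bash
cat >> h.py <<'E'
def measure(cam="wrist",img=None,cal=None,verbose=True,zc=.0625):
    if img is None:
        cal=robot.calibration(cam); img,_=robot.camera(cam)
    fish=cam=="wrist"
    b,g,r=[img[...,i].astype(int) for i in range(3)]
    m=((r-g>50)&(abs(g-b)<40)&(r>90)&(r-g>2.2*abs(g-b))).astype(np.uint8)
    n,l,st,ce=cv2.connectedComponentsWithStats(m,connectivity=8)
    line=[];out=[]
    for i in range(1,n):
        if st[i,4]<4: continue
        yy,xx=np.nonzero(l==i); w=(r-g)[yy,xx].astype(float)
        P=onplane(cal,np.c_[xx,yy],.0375,fish); c=P.mean(0)
        if not(.39<c[0]<.71 and -.16<c[1]<.09): continue
        out.append((ce[i],st[i,4],c,P,w,np.c_[xx,yy]))
    return cal,out
def rel(cal,out,li,fi,ni,cam="wrist"):
    """li: indices of line comps; fi, ni: pointer comps"""
    fish=cam=="wrist"
    P=np.vstack([out[i][3] for i in li]); 
    k,y0=np.polyfit(P[:,0],P[:,1],1); u=np.array([1,k])/np.hypot(1,k); v=np.array([-u[1],u[0]])
    o=np.array([0,y0]); res=[]
    for j in(fi,ni):
        Q=onplane(cal,out[j][5],.0625,fish); res.append(Q.mean(0))
    L=[((q-o)@u,(q-o)@v) for q in res]
    s=(L[0][1]-L[1][1])/(L[0][0]-L[1][0]); mid=((L[0][0]+L[1][0])/2,(L[0][1]+L[1][1])/2)
    th=np.arctan(s)
    print("line yaw %.4f y0 %.4f; far y %.2f near y %.2f mm; th %.4f; centre world %s; ptr sep %.1f"%(np.arctan(k),y0,1e3*(mid[1]+.085*np.sin(th)),1e3*(mid[1]-.085*np.sin(th)),th,((res[0]+res[1])/2).round(4),1e3*np.hypot(*(res[0]-res[1]))))
E
python3 - <<'E'
from h import *
for cam in("wrist","top"):
    cal,o=measure(cam)
    for i,c in enumerate(o): print(cam,i,c[0].round(1),c[1],c[2].round(4),c[5].min(0),c[5].max(0))
    if len(o)==4:
        by=sorted(range(4),key=lambda i:-o[i][2][0]); rel(cal,o,[by[0],by[3]],by[1],by[2],cam)
    # panel glass border -> white centroid via depth/colour
    img=cv2.imread("pics/w1.png" if cam=="wrist" else "pics/top0.png").astype(int)
    m=((img[...,2]-img[...,0]>90)&(img[...,2]>1.9*img[...,1])).astype(np.uint8)
    if cam=="top":
        m=cv2.morphologyEx(m,cv2.MORPH_CLOSE,np.ones((3,3)));n,l,st,ce=cv2.connectedComponentsWithStats(m);i=1+st[1:,4].argmax()
        rc=cv2.minAreaRect(np.argwhere(l==i)[:,::-1].astype(np.float32));print("frame",rc,onplane(cal,rc[0],.02))
        d=np.load("pics/top0.npy")
        print("depth z lamp",cal["origin"][2]-d[210:219,181:190].min(1), "blue",cal["origin"][2]-d[212,217:225].min())
E
```

```text
wrist 0 [320.5  11. ] 46 [ 0.6526 -0.0329] [320   0] [321  22]
wrist 1 [309.6  33.5] 23 [ 0.6219 -0.0204] [308  30] [311  37]
wrist 2 [336.4 167.8] 24 [ 0.4544 -0.058 ] [335 164] [338 172]
wrist 3 [319.1 199.1] 84 [ 0.4131 -0.0376] [318 182] [320 213]
line yaw 0.0197 y0 -0.0457; far y 13.49 near y -20.53 mm; th 0.2015; centre world [ 0.537  -0.0387]; ptr sep 160.4
top 0 [332.  142.5] 8 [ 0.657  -0.0316] [332 139] [332 146]
frame ((387.4634094238281, 129.32928466796875), (9.214252471923828, 5.309908390045166), 51.34019470214844) [[ 0.69129664 -0.1639163 ]]
depth z lamp [0.0281264  0.02432827 0.02783088 0.02540241 0.0274571  0.02585648
 0.02716331 0.02834032 0.028464  ] blue 0.024558646280070318
```

Request:
arm_command(commands=[0,0.7,2.95,4,0,0,0.7,2.95,4,0,0,0.7,2.95,4,0,0,0.7,2.95,4,0,0,0,0,2.4,0,0,0,0,2.4,0,0,0,0,2,0,0,0,0,0,0,0,0,0,0,0])

```text
t: 3.05
tcp_pos: [0.481, -0.1547, 0.0626]
ee_rot: [3.141, 0.028, -0.002]
wrist_force: [0.3, -0.1, 0.6]
gripper_width: 0.0002
```

```bash
python3 - <<'E'
from h import *
cal,o=measure()
for i,c in enumerate(o): print(i,c[0].round(1),c[1],c[2].round(4))
p,d=robot.camera("wrist"); cv2.imwrite("pics/w2.png",p)
s=robot.sense(); print(s["tcp_pos"],s["wrist_force"])
E
```

```text
0 [68.6 12.3] 66 [0.6279 0.0053]
1 [142.4 301.6] 150 [ 0.4325 -0.0371]
[ 0.48259592 -0.15436204  0.06403794] [-0.06728262  0.35050227  0.79571024]
```

View pics/w2.png

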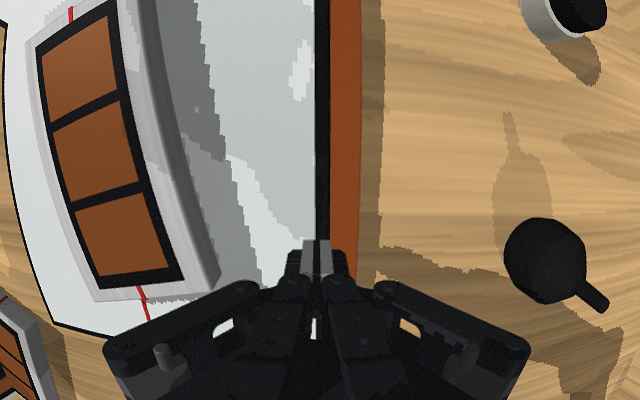

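The tip is over the panel's right edge at (317,255). The carrier's right wall ends at (215,285), and the way is clear. I'll approach in steps.

Request:
arm_command(commands=[0,0,-1,0,0,0,0,-1,0,0,0,0,-1,0,0,0,0,0,0,0])

```text
t: 3.55
tcp_pos: [0.4814, -0.1203, 0.0632]
ee_rot: [-3.14, -0.038, -0.001]
wrist_force: [-0.3, -0.3, 0.7]
gripper_width: -0.0
```

Request:
arm_command(commands=[0,0,-0.2,0,0,0,0,-0.2,0,0,0,0,-0.2,0,0,0,0,0,0,0])

```text
t: 3.95
tcp_pos: [0.481, -0.1172, 0.0628]
ee_rot: [-3.141, -0.031, 0.0]
wrist_force: [-0.7, -0.6, 0.5]
gripper_width: -0.0
```

Request:
arm_command(commands=[0,0,-0.2,0,0,0,0,-0.2,0,0,0,0,-0.2,0,0,0,0,0,0,0])

```text
t: 4.35
tcp_pos: [0.4809, -0.111, 0.0629]
ee_rot: [-3.141, -0.032, 0.0]
wrist_force: [0.4, -0.0, -0.7]
gripper_width: -0.0001
```

Request:
arm_command(commands=[0,0,-0.2,0,0,0,0,-0.2,0,0,0,0,0,0,0])

```text
t: 4.65
tcp_pos: [0.4808, -0.1073, 0.0629]
ee_rot: [3.141, 0.032, -0.0]
wrist_force: [-0.6, -2.1, -0.2]
gripper_width: -0.0002
```

Request:
arm_command(commands=[0,0,-0.2,0,0,0,0,-0.2,0,0,0,0,-0.2,0,0,0,0,0,0,0])

```text
t: 5.05
tcp_pos: [0.4803, -0.1013, 0.0628]
ee_rot: [3.141, 0.032, -0.001]
wrist_force: [-1.3, -2.0, 0.8]
gripper_width: -0.0002
```

Request:
arm_command(commands=[0,0,-0.2,0,0,0,0,-0.2,0,0,0,0,-0.2,0,0,0,0,0,0,0])

```text
t: 5.45
tcp_pos: [0.4802, -0.0949, 0.0628]
ee_rot: [-3.141, -0.032, 0.001]
wrist_force: [-0.8, -3.2, 1.3]
gripper_width: 0.0
```

```bash
python3 - <<'E'
from h import *
f=[]
cal=robot.calibration("wrist"); s=robot.sense(); f.append(s["wrist_force"]); print(s["tcp_pos"])
p,_=robot.camera("wrist"); cv2.imwrite("pics/w3.png",p)
f.append(robot.sense()["wrist_force"]);robot.camera("wrist");f.append(robot.sense()["wrist_force"]);print(np.round(f,2))
_,o=measure(img=p,cal=cal)
for i,c in enumerate(o): print(i,c[0].round(1),c[1],c[2].round(4))
E
```

```text
[ 0.48018894 -0.09494736  0.06276967]
[[-0.75 -3.2   1.34]
 [-1.68 -3.25  0.33]
 [-1.55 -3.2  -0.34]]
0 [204.3 292.1] 33 [ 0.4453 -0.0266]
1 [213.7 334.6] 14 [ 0.4106 -0.0276]
```

Request:
arm_command(commands=[0,0,-0.2,0,0,0,0,-0.2,0,0,0,0,-0.2,0,0,0,0,-0.2,0,0,0,0,0,0,0])

```text
t: 6.05
tcp_pos: [0.4805, -0.0866, 0.0629]
ee_rot: [-3.141, -0.033, -0.0]
wrist_force: [-0.9, -2.0, -0.3]
gripper_width: 0.0001
```

```bash
cat > chk.py <<'E'
from h import *
import sys
cal=robot.calibration("wrist"); s=robot.sense(); f=[s["wrist_force"]]; print("t %.2f"%s["t"],s["tcp_pos"].round(4),s["ee_rot"].round(3))
p,_=robot.camera("wrist"); cv2.imwrite("pics/w%03d.png"%int(10*s["t"]),p)
f.append(robot.sense()["wrist_force"]);print(np.round(f,1))
_,o=measure(img=p,cal=cal)
for i,c in enumerate(o): print(i,c[0].round(1),c[1],c[2].round(4),"ptr plane",onplane(cal,c[0],.0625,True).round(4))
if len(o)==4:
    by=sorted(range(4),key=lambda i:-o[i][2][0]); rel(cal,o,[by[0],by[3]],by[1],by[2])
E
python3 chk.py
```

```text
t 6.05 [ 0.4805 -0.0866  0.0629] [-3.141 -0.033 -0.   ]
[[-0.9 -2.  -0.3]
 [-1.2 -2.9 -0. ]]
0 [203.3 290.1] 60 [ 0.4469 -0.0177] ptr plane [[ 0.4636 -0.0287]]
1 [226.3 325.7] 38 [ 0.42   -0.0294] ptr plane [[ 0.4411 -0.0385]]
```

Request:
arm_command(commands=[0,0,0.5,0,0,0,0,1,0,0,0,0,1.5,0,0,0,0,0,-4,0,0,0,0,-4,0,0,-0.7,-2.1,-3.5,0,0,-0.7,-2.1,-3.5,0,0,-0.7,-2.1,-3.5,0,0,-0.7,-2.1,-3.5,0,0,0,0,0,0,0,0,0,0,0])

```text
t: 7.2
tcp_pos: [0.4525, -0.0337, 0.2843]
ee_rot: [3.141, 0.033, 0.007]
wrist_force: [0.2, -0.5, -0.9]
gripper_width: 0.0001
```

```bash
python3 chk.py
```

```text
t 7.20 [ 0.4525 -0.0337  0.2843] [3.141 0.033 0.007]
[[ 0.2 -0.5 -0.9]
 [ 0.1  0.2 -0.2]]
0 [319.   11.2] 70 [ 0.6527 -0.0327] ptr plane [[ 0.6439 -0.0327]]
1 [306.4  28.4] 22 [ 0.6293 -0.018 ] ptr plane [[ 0.6221 -0.019 ]]
2 [319.4 166.1] 23 [ 0.459  -0.0372] ptr plane [[ 0.4632 -0.0369]]
3 [318.5 200.5] 66 [ 0.4151 -0.0372] ptr plane [[ 0.4222 -0.0369]]
line yaw 0.0189 y0 -0.0450; far y 14.80 near y -1.09 mm; th 0.0936; centre world [ 0.5427 -0.0279]; ptr sep 160.0
```

Request:
arm_command(commands=[0,3.1,-2.1,2.5,0,0,3.1,-2.1,2.5,0,0,3.1,-2.1,2.5,0,0,3.1,-2.1,2.5,0,0,3.1,-2.1,2.5,0,0,0,0,3.2,0,0,0,0,3.2,0,0,0,0,3.2,0,0,0,0,0,0])

```text
t: 8.15
tcp_pos: [0.5981, 0.0716, 0.0542]
ee_rot: [3.139, 0.029, -0.024]
wrist_force: [-1.0, 0.2, -0.4]
gripper_width: 0.0003
```

```bash
python3 chk.py
```

```text
t 8.15 [0.5981 0.0716 0.0542] [ 3.139  0.029 -0.024]
[[-1.   0.2 -0.4]
 [ 0.  -1.  -0.2]]
0 [512.3 147.2] 351 [ 0.6574 -0.0332] ptr plane [[ 0.6595 -0.0146]]
1 [503.2 220.1] 193 [ 0.6156 -0.0349] ptr plane [[ 0.625 -0.016]]
```

Request:
arm_command(commands=[0,0,0,-0.2,0,0,0,0,0,0])

```text
t: 8.4
tcp_pos: [0.6062, 0.0742, 0.0661]
ee_rot: [-3.141, -0.03, -0.007]
wrist_force: [0.6, 0.2, 0.6]
gripper_width: -0.0
```

Request:
arm_command(commands=[0,0,1,0.1,0,0,0,1,0.1,0,0,0,0.5,0.1,0,0,0,0.2,0,0,0,0,0.2,0,0,0,0,0.2,0,0,0,0,0.2,0,0,0,0,0.2,0,0,0,0,0,0,0])

```text
t: 9.3
tcp_pos: [0.605, 0.0389, 0.0608]
ee_rot: [3.141, 0.031, -0.0]
wrist_force: [1.2, -0.2, -0.1]
gripper_width: -0.0001
```

Request:
arm_command(commands=[0,0,0.2,0,0,0,0,0.2,0,0,0,0,0.2,0,0,0,0,0.2,0,0,0,0,0,0,0])

```text
t: 9.8
tcp_pos: [0.6051, 0.0314, 0.0609]
ee_rot: [-3.141, -0.031, -0.0]
wrist_force: [-0.2, 1.5, 0.3]
gripper_width: 0.0002
```

Request:
arm_command(commands=[0,0,0.2,0,0,0,0,0.2,0,0,0,0,0.1,0,0,0,0,0,0,0])

```text
t: 10.2
tcp_pos: [0.6056, 0.0259, 0.061]
ee_rot: [-3.141, -0.031, -0.001]
wrist_force: [1.4, 1.4, -0.3]
gripper_width: 0.0002
```

```bash
python3 chk.py
```

```text
t 10.20 [0.6056 0.0259 0.061 ] [-3.141e+00 -3.100e-02 -1.000e-03]
[[ 1.4  1.4 -0.3]
 [ 1.7  1.2  0.3]]
0 [444.2 155. ] 414 [ 0.6572 -0.0401] ptr plane [[ 0.6602 -0.029 ]]
1 [436.9 231.8] 202 [ 0.6143 -0.0413] ptr plane [[ 0.6243 -0.03  ]]
```

Request:
arm_command(commands=[0,0,0.2,0,0,0,0,0.2,0,0,0,0,0.2,0,0,0,0,0.1,0,0,0,0,0,0,0])

```text
t: 10.75
tcp_pos: [0.6055, 0.0188, 0.061]
ee_rot: [3.141, 0.03, 0.001]
wrist_force: [2.2, 1.9, 0.2]
gripper_width: 0.0
```

```bash
python3 chk.py
```

```text
t 10.75 [0.6055 0.0188 0.061 ] [3.141e+00 3.000e-02 1.000e-03]
[[ 2.2  1.9  0.2]
 [ 0.9  1.7 -0.2]]
0 [433.9 153.3] 426 [ 0.6577 -0.0411] ptr plane [[ 0.6606 -0.031 ]]
1 [437.3 234.7] 195 [ 0.6125 -0.0488] ptr plane [[ 0.6228 -0.0374]]
```

Request:
arm_command(commands=[0,0,0.15,0,0,0,0,0.15,0,0,0,0,0,0,0])

```text
t: 11.1
tcp_pos: [0.6055, 0.0159, 0.061]
ee_rot: [3.141, 0.031, 0.0]
wrist_force: [2.6, 2.4, 0.7]
gripper_width: 0.0002
```

```bash
python3 chk.py
```

```text
t 11.10 [0.6055 0.0159 0.061 ] [3.141 0.031 0.   ]
[[2.6 2.4 0.7]
 [1.1 3.  0. ]]
0 [430.4 153.5] 428 [ 0.6575 -0.0421] ptr plane [[ 0.6604 -0.0323]]
1 [437.3 235.9] 200 [ 0.6118 -0.0519] ptr plane [[ 0.6222 -0.0405]]
```

Request:
arm_command(commands=[0,0,-0.5,0,0,0,0,-1,0,0,0,0,-1.5,0,0,0,0,0,-4,0,0,-2,0,-4,0,0,-2.6,1.5,-3.6,0,0,-2.6,1.5,-3.6,0,0,-2.6,1.5,-3.6,0,0,-2.6,1.5,-3.6,0,0,-2.6,1.5,0,0,0,0,0,0,0,0,0,0,0,0])

```text
t: 12.35
tcp_pos: [0.4556, -0.0314, 0.2848]
ee_rot: [3.141, 0.031, -0.0]
wrist_force: [0.5, 1.0, 0.5]
gripper_width: 0.0002
```

```bash
python3 chk.py
```

```text
t 12.35 [ 0.4556 -0.0314  0.2848] [ 3.141  0.031 -0.   ]
[[ 0.5  1.   0.5]
 [-0.9  0.6 -0.4]]
0 [320.7  11. ] 56 [ 0.6549 -0.0327] ptr plane [[ 0.6461 -0.0325]]
1 [320.5  33. ] 18 [ 0.6255 -0.033 ] ptr plane [[ 0.6188 -0.0328]]
2 [322.  171.8] 26 [ 0.4539 -0.0383] ptr plane [[ 0.4586 -0.0377]]
3 [321.  201.8] 92 [ 0.4152 -0.038 ] ptr plane [[ 0.4226 -0.0375]]
line yaw 0.0221 y0 -0.0472; far y 0.72 near y -0.76 mm; th 0.0087; centre world [ 0.5387 -0.0353]; ptr sep 160.3
```

Request:
arm_command(commands=[0,1.5,-2,2,0,0,1.5,-2,2,0,0,0,0,0,0,0,0,0,0,0])

```text
t: 12.8
tcp_pos: [0.4853, 0.0104, 0.2436]
ee_rot: [-3.14, -0.037, 0.005]
wrist_force: [0.3, 0.1, 0.0]
gripper_width: -0.0002
```

```bash
python3 chk.py; python3 - <<'E'
from h import *
for cam in("wrist","top","side"):
    cal=robot.calibration(cam); p,d=robot.camera(cam); cv2.imwrite(f"pics/{cam}_l.png",p)
    b,g,r=[p[...,i].astype(int) for i in range(3)]
    m=((g-r>35)&(g-b>25)).astype(np.uint8); n,l,st,ce=cv2.connectedComponentsWithStats(m)
    for i in range(1,n):
        if st[i,4]>15: print(cam,ce[i].round(1),st[i],[onplane(cal,ce[i],z,cam=="wrist").round(4).tolist() for z in(.015,.026)],"z" ,(np.array(cal["origin"])[2]+ R.from_rotvec(cal["rotation"]).as_matrix()[2]@np.r_[(ce[i]-np.array(cal["intrinsics"])[:2,2])/cal["intrinsics"][0,0],1]*np.median(d[l==i])).round(4) if cam!="wrist" else "")
E
```

```text
t 12.80 [0.4853 0.0104 0.2436] [-3.14  -0.037  0.005]
[[ 0.3  0.1  0. ]
 [ 0.3 -0.4 -0.4]]
0 [360.5  23.1] 86 [ 0.6574 -0.0328] ptr plane [[ 0.6496 -0.0294]]
1 [364.  52.] 27 [ 0.6242 -0.037 ] ptr plane [[ 0.619  -0.0333]]
2 [361.8 207.4] 27 [ 0.4509 -0.0419] ptr plane [[ 0.4587 -0.0379]]
3 [356.4 236. ] 80 [ 0.4153 -0.038 ] ptr plane [[ 0.4259 -0.0343]]
line yaw 0.0219 y0 -0.0471; far y 0.29 near y -0.82 mm; th 0.0066; centre world [ 0.5388 -0.0356]; ptr sep 160.4
wrist [ 99.6 166.2] [ 91 155  19  23 307] [[[0.4954, 0.3136]], [[0.4972, 0.3043]]] z 
top [183.5 214. ] [177 208  14  13 150] [[[0.497, 0.3132]], [[0.4965, 0.3098]]] z 0.0217
side [311.6 318.8] [305 312  14  15 161] [[[0.4972, 0.3093]], [[0.4958, 0.316]]] z 0.0211
```

View pics/wrist_l.png

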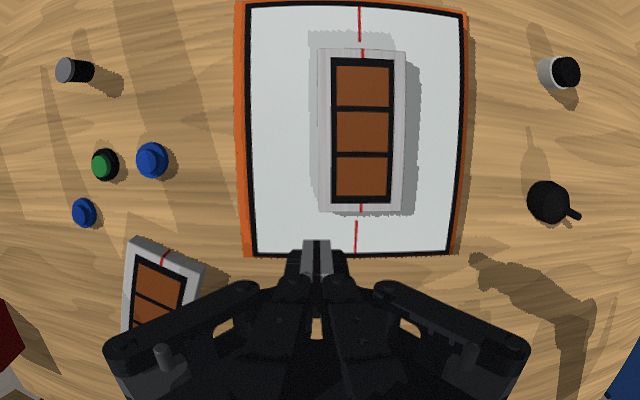

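The carrier is square. The pointers (362,53) and (361,208) lie on the line, and the two views agree to within 1 mm. All bystanders stand where they were. The lamp is at about (0.4965, 0.311), with its top at z ≈ 0.022. I'll move above it and check from near.

Request:
arm_command(commands=[0,0.18,-3,0,0,0,0.18,-3,0.5,0,0,0.18,-3,1.5,0,0,0.18,-3,1.5,0,0,0.18,-3,1.5,0,0,0.18,-3,1.5,0,0,0.18,-3,1.5,0,0,0.18,-3,1.5,0,0,0.18,-3,1.5,0,0,0.18,-3,1.5,0,0,0,0,0,0,0,0,0,0,0])

```text
t: 14.2
tcp_pos: [0.4976, 0.3091, 0.1199]
ee_rot: [3.141, 0.032, -0.0]
wrist_force: [0.7, -1.3, 0.2]
gripper_width: 0.0001
```

```bash
cat > lamp.py <<'E'
from h import *
s=robot.sense(); cal=robot.calibration("wrist"); p,d=robot.camera("wrist"); cv2.imwrite("pics/lamp%d.png"%(10*s["t"]),p)
print(s["t"],s["tcp_pos"].round(4),s["ee_rot"].round(3),s["wrist_force"].round(1))
b,g,r=[p[...,i].astype(int) for i in range(3)]
m=((g-r>35)&(g-b>25)).astype(np.uint8); n,l,st,ce=cv2.connectedComponentsWithStats(m)
for i in range(1,n):
    if st[i,4]>30: print(ce[i].round(1),st[i],[onplane(cal,ce[i],z,True).round(4).tolist() for z in(.018,.022,.026)])
E
python3 lamp.py
```

```text
14.2 [0.4976 0.3091 0.1199] [ 3.141  0.032 -0.   ] [ 0.7 -1.3  0.2]
[314.1 205.6] [ 294  185   41   41 1284] [[[0.4966, 0.3109]], [[0.4979, 0.3108]], [[0.4991, 0.3108]]]
```

Request:
arm_command(commands=[0,0,-0.1,3,0,0,0,-0.1,3,0,0,0,0,1.2,0,0,0,0,0,0,0,0,0,0,0])

```text
t: 14.75
tcp_pos: [0.4986, 0.3106, 0.049]
ee_rot: [-3.141, -0.029, -0.002]
wrist_force: [-0.2, -0.4, 0.4]
gripper_width: -0.0001
```

Request:
arm_command(commands=[0,0,0,0.2,0,0,0,0,0.2,0,0,0,0,0.2,0,0,0,0,0.1,0,0,0,0,0,0])

```text
t: 15.25
tcp_pos: [0.4974, 0.311, 0.0408]
ee_rot: [3.141, 0.031, -0.0]
wrist_force: [0.0, -0.1, -0.1]
gripper_width: 0.0
```

Request:
arm_command(commands=[0,0,0,0.2,0,0,0,0,0.1,0,0,0,0,0,0])

```text
t: 15.55
tcp_pos: [0.4974, 0.311, 0.0376]
ee_rot: [3.141, 0.031, -0.001]
wrist_force: [-0.4, 0.3, 0.2]
gripper_width: -0.0
```

Request:
arm_command(commands=[0,0,0,0.15,0,0,0,0,0.15,0,0,0,0,0,0])

```text
t: 15.85
tcp_pos: [0.4977, 0.3112, 0.035]
ee_rot: [-3.141, -0.031, -0.0]
wrist_force: [-0.1, -0.8, 2.4]
gripper_width: -0.0002
```

Request:
arm_command(commands=[0,0,0,0.1,0,0,0,0,0.1,0,0,0,0,0,0])

```text
t: 16.15
tcp_pos: [0.4977, 0.3112, 0.0331]
ee_rot: [-3.141, -0.031, -0.0]
wrist_force: [-0.4, -0.0, 3.1]
gripper_width: 0.0001
```

Request:
arm_command(commands=[0,0,0,0.1,0,0,0,0,0,0])

```text
t: 16.35
tcp_pos: [0.4977, 0.3112, 0.0321]
ee_rot: [-3.141, -0.031, -0.001]
wrist_force: [-0.4, -1.1, 4.1]
gripper_width: 0.0001
```

Request:
arm_command(commands=[0,0,0,0.1,0,0,0,0,0,0])

```text
t: 16.55
tcp_pos: [0.4977, 0.3112, 0.031]
ee_rot: [-3.141, -0.031, -0.001]
wrist_force: [-0.3, -0.4, 4.1]
gripper_width: 0.0003
```

Request:
arm_command(commands=[0,0,0,0.05,0,0,0,0,0,0])

```text
t: 16.75
tcp_pos: [0.4977, 0.3112, 0.0305]
ee_rot: [-3.141, -0.031, -0.001]
wrist_force: [-1.3, -0.7, 4.3]
gripper_width: 0.0005
```

Request:
arm_command(commands=[0,0,0,0.05,0,0,0,0,0,0])

```text
t: 16.95
tcp_pos: [0.4977, 0.3112, 0.0302]
ee_rot: [-3.141, -0.031, -0.0]
wrist_force: [-0.9, -0.6, 5.7]
gripper_width: 0.0
```

Request:
arm_command(commands=[0,0,0,0.05,0,0,0,0,0,0])

```text
t: 17.15
tcp_pos: [0.4977, 0.3112, 0.0301]
ee_rot: [3.141, 0.031, 0.0]
wrist_force: [-1.5, -1.5, 8.1]
gripper_width: 0.0003
```

The button is on its stop: 8 N, with z no longer dropping. I'll release it and check.

Request:
arm_command(commands=[0,0,0,-1,0,0,0,0,-3,0,0,0,0,-4,0,0,0,0,-4,0,0,-0.3,3.2,-1.4,0,0,-0.3,3.2,-1.4,0,0,-0.3,3.2,-1.4,0,0,-0.3,3.2,-1.4,0,0,-0.3,3.2,-1.4,0,0,-0.3,3.2,-1.4,0,0,-0.3,3.2,-1.4,0,0,-0.3,3.2,-1.4,0,0,-0.3,3.2,-1.4,0,0,-0.3,3.2,0,0,0,0,0,0,0,0,0,0,0,0])

```text
t: 18.75
tcp_pos: [0.4732, -0.0102, 0.2748]
ee_rot: [-3.141, -0.027, 0.002]
wrist_force: [0.4, 0.6, 0.1]
gripper_width: 0.0
```

```bash
python3 chk.py; python3 lamp.py; ls pics/lamp*
```

```text
t 18.75 [ 0.4732 -0.0102  0.2748] [-3.141e+00 -2.700e-02  2.000e-03]
[[0.4 0.6 0.1]
 [0.5 0.8 0.5]]
0 [338.2  19.1] 80 [ 0.6589 -0.0325] ptr plane [[ 0.6509 -0.0309]]
1 [340.   46.2] 26 [ 0.6245 -0.0349] ptr plane [[ 0.6189 -0.0331]]
2 [340.5 189. ] 18 [ 0.4523 -0.0398] ptr plane [[ 0.4585 -0.0377]]
3 [337.8 216.5] 80 [ 0.4167 -0.0378] ptr plane [[ 0.4254 -0.0359]]
line yaw 0.0223 y0 -0.0471; far y 0.28 near y -0.80 mm; th 0.0063; centre world [ 0.5387 -0.0354]; ptr sep 160.5
18.8 [ 0.4734 -0.0089  0.2749] [-3.141e+00 -3.100e-02  2.000e-03] [0.5 0.8 0.5]
[102.4 155.1] [ 95 145  18  21 272] [[[0.4959, 0.3108]], [[0.4964, 0.3075]], [[0.4969, 0.3042]]]
pics/lamp142.png
pics/lamp188.png
```

```bash
python3 -c "
from rig import robot
print(robot.finish_job())"
```

```text
the job is handed in; nothing more can be done
None
```

The carrier is squared on the red line, the lamp button was pressed to its stop and released, and the job is handed in at about 19 s; no verdict was reported.

- **Carrier:** I tapped the near end from the right, then the far end from the left, backing off after each so the panel could spring back. The highest sideways force I read was about 3.3 N. The last check from above, after the lamp press, put the far end at +0.3 mm and the near end at −0.8 mm from the line. Three overhead views agreed to about 0.5 mm.
- **Position along the line:** the carrier looks to be within about 5 mm of the middle. That comes from one rough reading of the panel's edges, not a careful measurement, but the limit is 20 mm.
- **Lamp button:** I pressed until the tool stopped dropping at about 8 N, roughly 7 mm below first contact. I did not measure that it came back up; I only saw it from a distance after backing off.
- **Bystanders:** they looked undisturbed in the last picture I viewed, taken before the lamp press. I did not measure their positions.
- **Disagreements:** wrist force readings were noisy by up to about 1 N. The tool briefly read about 2.5 mm above the glass on one descent; I raised it before pushing, and no contact force showed.

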